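Set the rotary inspection stage to its zero line

TASK

Set the lens inspection stage to zero: with a fingertip, gently push the finger studs of its dial round until the single index mark on the turning dial lines up with the zero line, the one line that runs right across the black scale collar, then take the hand away. Leave the collar as it is set, do not shift or lift the stage or touch the lens cell in the middle of the dial, and leave the other things on the bench alone.

Things in the scene. Friction and masses are not known exactly. Their poses are not given: they have to be found in the camera images.
- stage: free-standing rotary inspection stage, about 5 kg, loose on rubber feet. Origin on the dial's axis at bench level; z up, the dial turns about z. Grey base plate 210 x 210 mm, top at 24 mm; on it a round drum with the black scale collar, then the dial. A small lock screw sticks out of the drum at its -y side (loose, not used)
- zero_line (a point): inner end of the zero line on the black collar, 77 mm from the dial's axis, 52 mm above the bench. The collar (194 mm in diameter, top 50 mm above the bench) sits stiffly on the drum, set at some angle; white scale lines every 5 degrees, 5 or 9 mm long, and one zero line 18 mm long, 4 mm wide across its whole face
- index_mark (a point): outer end of the dial's only line, the black index mark (40 mm long, 4 mm wide, radial), 77 mm from the dial's axis, 52 mm above the bench
- dial (a joint): turn of the aluminium dial (152 mm in diameter, top 52 mm above the bench) relative to the stage's base in rad, growing counter-clockwise seen from above; at 0 the index mark points along the stage's -x. It turns either way without stops and stays where it is left (stiffness about 0.1 N m: 1.7 N at a stud)
- stud_a (a point): centre of the top of a steel finger stud that stands on the dial, with a freely revolving sleeve 12 mm in diameter (18 mm wide, 3 mm high foot disc), 28 mm tall (52 to 80 mm above the bench), 60 mm from the axis, 90 degrees counter-clockwise from the index mark seen from above
- stud_b (a point): the same for the second, equal stud, 90 degrees clockwise from the index mark
- lens: lens cell: black ring 44 mm in diameter and 12 mm tall with a glass lens, loose in a nest (rim 56 mm in diameter, 6 mm high) in the middle of the dial; origin at the centre of its underside, 52 mm above the bench
- tray: dark tray of aluminium lens rings, 240 x 180 mm, 21 mm tall, lying beside the stage; origin at the centre of its underside
- tweezers: steel tweezers lying on the bench, 140 mm long, 8 mm high; origin near the middle, underside
- loupe: grey eye loupe standing on the bench, 36 mm in diameter, 37 mm tall; origin at the centre of its underside
- wash_bottle: yellow wash bottle with a bent spout, 66 mm in diameter, 167 mm tall with its spout; origin at the centre of its underside
There are look-alikes about, which are no part of the job. Leave any orange look-alike of the lens alone.

How it is judged:
On the way:
1. a finger is pushing on the stage (contact force between the fingers and stage above 0.3 N), for 0.1 s.
At the end, for the whole second after the job is handed in: The index mark's end is within 4.5 mm (about 3.3 degrees) of the zero line's end, the dial is at rest, the stage stands within 12 mm and the zero line within 15 mm of where they were, and the lens cell sits in its nest (horizontal distance between index_mark and zero_line below 0.0045 m and velocity of joint dial between -0.02 and 0.02 rad/s and distance of stage from where it was at the start of the episode below 0.012 m and horizontal distance between lens and stage below 0.004 m and z of lens in the frame of stage below 0.055 m and distance of zero_line from where it was at the start of the episode below 0.015 m); the robot touches nothing.
It fails at once if the stage is pushed with more than 25 N (contact force between the fingers and stage above 25 N).
It fails at once if the stage is shoved or lifted by more than 12 mm (distance of stage from where it was at the start of the episode above 0.012 m).
It fails at once if the collar's zero line is shifted by more than 15 mm (distance of zero_line from where it was at the start of the episode above 0.015 m).
It fails at once if the lens cell is touched or leaves its nest (contact force between any of the fingers, the arm and lens above 0.5 N or horizontal distance between lens and stage above 0.005 m or z of lens in the frame of stage above 0.057 m).
It fails at once if another thing on the bench is moved by more than 20 mm (distance of any of tray, tweezers, loupe, wash_bottle from where it was at the start of the episode above 0.02 m).
It also fails if it takes over 51 s, if anything falls off the work surface, if the arm or the gripper's body presses on something with over 40 N, if the wrist force passes 120 N, or if a joint passes its speed limit or range.

ROBOT

A 7-joint arm with a two-finger parallel gripper is mounted at the origin on the work surface. World frame = base frame: x ahead of the robot, y to its left, z up, the work surface at z = 0. Lengths are in m, angles in rad, forces in N, time in s.
With the tool pointing down it reaches from about 0.425 to 0.925 m from the base axis. Payload 6.8 kg.
Tool frame: the origin (TCP) lies between the finger pads; the fingertips stand 25 mm ahead of it and the grasp point (between the pads) lies 6 mm ahead of it; z points along the fingers, y is the line along which they close (so a half turn about z gives the same grasp; the last joint's range is limited). The gripper opens to 85 mm and grips with 20 to 120 N. Pads are 22 mm wide; open, the fingers measure 114 mm over their backs; the gripper's body (76 mm by 85 mm) begins 54 mm behind the grasp point. The pads swing forward as they close: fully open they stand 13 mm farther back than shut.
Start: joints at [1.209, 0.477, 0.022, 1.555, -0.011, 1.109, -0.083], TCP at [0.169, -0.653, 0.256] pointing down, gripper open.
Joint ranges: [-2.96, 2.96], [-0.34, 2.1], [-1.41, 1.46], [0.24, 2.44], [-1.37, 4.51], [0.17, 1.92], [-2.96, 2.96]. Speed limits (rad/s): [2.39, 2.39, 3.14, 3.14, 3.14, 3.14, 3.14].

INTERFACE

Orientations are given as a 3x3 rotation matrix whose columns are the frame's x, y, z axes.
In Python, from bench import manip gives the robot as it stands.
- The arm moves only by the tool apply_moves, never from a script. Its argument "deltas" is a list that holds one entry, the list of rows, each a list of 5 numbers: the shift along the tool's x, y, z in mm, then the turn about the tool's z in degrees, then the closure in counts, from 0 (fully open) to 255 (shut). In form: [[[tx, ty, tz, roll, fingers], ...]]. A call has 1 to 12 rows; each row is the pose to reach, as a shift and turn from the pose commanded when the call began, along the tool's axes at that moment; what a row does not reach only later rows make up. A row lasts 1/8 s, in which the tool goes at most 62.5 mm and 10.7 degrees, less where a joint would pass 70% of its speed; a pose out of reach is approached as far as the arm can. A call with a gripper value outside its range is refused whole. The fingers move at their own pace and stop on an object; "force" is the grip in N (left out, the last holds). Time passes only in rows, so rows that repeat a pose let the fingers close. It gives the time, the measured TCP pose, the force, the opening and the grip force at its end, in the units of the state.
- manip.read_state(): the state, without advancing time (a new reading comes with each control period).
- manip.get_image(name): name is "scene" or "top" or "wrist"; returns (picture, depth): 400x640x3 uint8, red, green, blue; 400x640 float32, m along the optical axis (not along the pixel's ray), 0 where there is no reading.
- manip.camera_info(name): a dict with "intrinsics" (3x3 intrinsics, pixels), "world_from_camera" (4x4, takes a point from camera to world coordinates). Camera axes: x right, y down, z forward; pixel columns grow to the right and rows downward; lengths in m; the calibration is good to about 2 mm. A picture is of the moment at which its call begins: read the wrist's pose just before it. camera_info takes no time and is no camera call; for the wrist camera it gives the pose at the moment of the call.
- manip.job_done(): hands the job in; it is judged then, once.
Trained networks look in the newest picture that a camera, given by its name, has taken for a name from the list of things; names that differ only in an ending like _2 or _b are one class to them, and where a whole thing is asked for, a point or a joint stands for the part that bears it (a point fixed in the world has none). Each returns a list of dicts, best first, with "conf" (0 to 1); they miss things now and then, are a little off and sometimes report something else, mostly with a low value. They report only what shows in the picture. A call takes as long as a camera call. They do not tell look-alikes from the thing itself.
- manip.recognise(name, camera): "extent" ([left, top, right, bottom] in pixels, round what is visible of it).
- manip.spot_point(name, camera): "centre" ([column, row] in pixels: a listed point, or the origin of a listed thing).
The state is a dict: "t": time; "q": joint angles; "joint_vel": joint speeds; "tau": joint torques, N m; "ee_pos": TCP position; "orientation": TCP orientation; "force": force on the tool from outside, world axes, zero at the start; "wrist_torque": the same for the moment, N m; "width": finger opening in m; "finger_force": force on a finger pad.
Only numpy, scipy, OpenCV 4.12 (cv2) and the standard library are available. Lean on these libraries where they do the work, as an engineer would, in place of code of your own. Each camera call takes 0.05 s, during which the arm holds its last target. There are 200 camera calls.

## Working session

There is one attempt and no reset: what is moved stays moved. The work goes in short steps, Python scripts to look and compute and a tool call to move; the robot and the scene stay as the last step left them, time stands still between calls to the robot, and variables do not carry over. Pictures are saved under pics/ and viewed, at most 10 in all, crops included, and the job is handed in when it is done.

Besides the shell and the picture viewer there is one more tool, called after "Emit:" as name(argument=value, ...) on one line, values as JSON. apply_moves: Moves the arm, as the interface text tells. Its arguments: {"type":"object","properties":{"deltas":{"type":"array"},"force":{"type":"number"}},"required":["deltas"]}

```bash
mkdir -p pics; cat > h.py <<'E'
import numpy as np, cv2
from bench import manip
def shot(cam,fn=None):
    im,d=manip.get_image(cam)
    if fn: cv2.imwrite('pics/'+fn,cv2.cvtColor(im,cv2.COLOR_RGB2BGR))
    return im,d
def at_z(cam,uv,z,info=None):
    i=info or manip.camera_info(cam);K=np.array(i['intrinsics']);T=np.array(i['world_from_camera'])
    r=T[:3,:3]@np.linalg.inv(K)@np.array([uv[0],uv[1],1.0]);o=T[:3,3]
    return o+r*(z-o[2])/r[2]
def proj(cam,p):
    i=manip.camera_info(cam);K=np.array(i['intrinsics']);T=np.array(i['world_from_camera'])
    c=np.linalg.inv(T)@np.append(p,1);u=K@c[:3];return u[:2]/u[2]
E
python3 - <<'E'
from h import *
s=manip.read_state();print(s['t'],s['ee_pos'],np.round(s['orientation'],3).tolist(),s['width'])
shot('top','top0.png');shot('scene','scene0.png')
H=dict(zero_line=.052,index_mark=.052,stud_a=.08,stud_b=.08,lens=.052,stage=0,tray=0,tweezers=0,loupe=0,wash_bottle=0)
for n,z in H.items():
    for r in manip.spot_point(n,'top')[:4]:
        print(n,round(r['conf'],2),np.round(r['centre']),np.round(at_z('top',r['centre'],z),3))
E
```

```text
0.0 [ 0.16934511 -0.65285305  0.25532682] [[0.968, 0.251, -0.001], [0.251, -0.968, 0.002], [-0.0, -0.002, -1.0]] 0.08521643811559304
zero_line 0.91 [345. 208.] [ 0.518 -0.053  0.052]
index_mark 0.74 [392. 179.] [ 0.594 -0.17   0.052]
stud_a 0.79 [370. 204.] [ 0.525 -0.112  0.08 ]
stud_a 0.63 [356. 162.] [ 0.63 -0.08  0.08]
stud_a 0.26 [345. 206.] [ 0.52  -0.051  0.08 ]
stud_b 0.79 [370. 204.] [ 0.525 -0.112  0.08 ]
stud_b 0.63 [356. 162.] [ 0.63 -0.08  0.08]
stud_b 0.26 [345. 206.] [ 0.52  -0.051  0.08 ]
lens 0.8 [362. 184.] [ 0.581 -0.096  0.052]
lens 0.65 [351. 123.] [ 0.74  -0.069  0.052]
lens 0.65 [426. 179.] [ 0.595 -0.257  0.052]
stage 0.8 [360. 186.] [ 0.585 -0.096  0.   ]
tray 0.97 [171. 220.] [0.489 0.398 0.   ]
tweezers 0.46 [463. 221.] [ 0.495 -0.364  0.   ]
loupe 0.69 [449. 268.] [ 0.375 -0.323  0.   ]
wash_bottle 0.79 [489. 161.] [ 0.656 -0.438  0.   ]
```

View pics/top0.png

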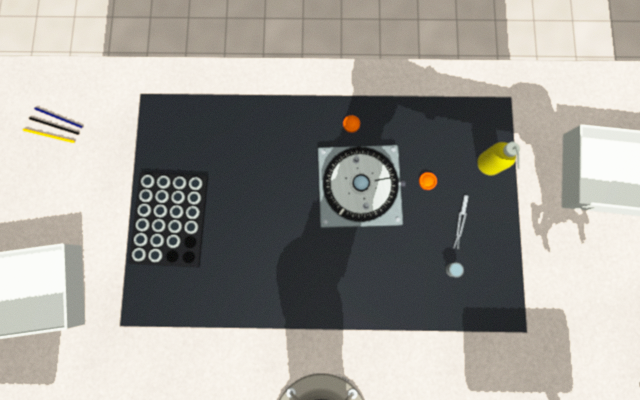

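View pics/scene0.png

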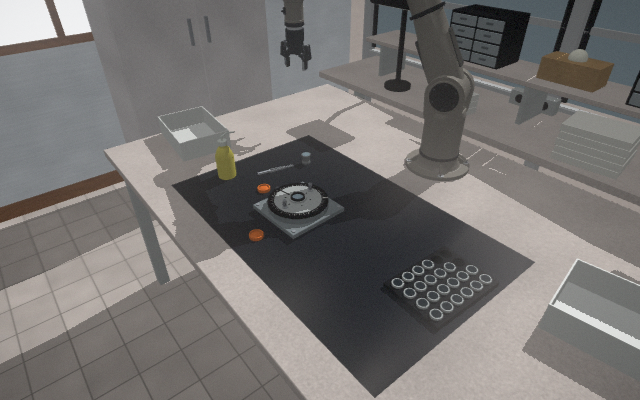

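Top view: stage centre about (361,184) px, index mark (black) at right near (392,179), zero line at lower left (342,211), two studs at (356,162) and (370,204); the orange caps are decoys. I'll check where the wrist camera sits, then go above the stage.

```bash
python3 - <<'E'
from h import *
s=manip.read_state();R=np.array(s['orientation']);p=np.array(s['ee_pos'])
T=np.array(manip.camera_info('wrist')['world_from_camera'])
print('cam in tool',np.round(R.T@(T[:3,3]-p),3),np.round(R.T@T[:3,2],3), np.round(R.T@T[:3,0],3))
print('to centre at same z, tool axes mm',np.round(R.T@(np.array([.58,-.096,p[2]])-p)*1000))
E
```

```text
cam in tool [ 0.078  0.001 -0.118] [-0.306  0.     0.952] [-0.001  1.    -0.   ]
to centre at same z, tool axes mm [ 537. -436.   -0.]
```

Emit:
apply_moves(deltas=[[[60, -45, 0, -10, 170], [120, -90, 0, -20, 170], [170, -135, 0, -30, 170], [220, -180, 0, -40, 170], [270, -220, 0, -50, 170], [320, -260, 0, -60, 170], [370, -300, 0, -70, 170], [415, -335, 0, -80, 170], [455, -370, 0, -90, 170], [495, -400, 0, -90, 170], [520, -425, 0, -90, 170], [530, -436, 0, -90, 170]]])

```text
t: 2.1
ee_pos: [0.5744, -0.0945, 0.2565]
orientation: [[-0.256, 0.967, 0.001], [0.967, 0.256, 0.002], [0.001, 0.001, -1.0]]
force: [0.2, 0.2, 0.1]
width: 0.0286
finger_force: 0.0
```

Emit:
apply_moves(deltas=[[[0, 0, 0, -10, 170], [0, 0, 0, -20, 170], [0, 0, 0, -30, 170], [0, 0, 0, -40, 170], [0, 0, 0, -50, 170], [0, 0, 0, -60, 170], [0, 0, 0, -70, 170], [0, 0, 0, -80, 170], [0, 0, 0, -84, 170], [0, 0, 0, -84, 170]]])

```text
t: 3.35
ee_pos: [0.5726, -0.0996, 0.2561]
orientation: [[-0.989, -0.146, -0.001], [-0.146, 0.989, -0.001], [0.001, -0.0, -1.0]]
force: [0.1, 0.0, -0.2]
width: 0.0283
finger_force: 0.0
```

```bash
python3 - <<'E'
from h import *
s=manip.read_state();R=np.array(s['orientation']);p=np.array(s['ee_pos'])
print(s['t'],p,np.round(R,3).tolist(),np.round(s['q'],2),s['width'],np.round(s['force'],1))
i=manip.camera_info('wrist');shot('wrist','w0.png')
H=dict(zero_line=.052,index_mark=.052,stud_a=.08,lens=.052,stage=0)
for n,z in H.items():
    for r in manip.spot_point(n,'wrist')[:4]:
        print(n,round(r['conf'],2),np.round(r['centre']),np.round(at_z('wrist',r['centre'],z,i),4))
E
```

```text
3.35 [ 0.57263217 -0.09958131  0.25611158] [[-0.989, -0.146, -0.001], [-0.146, 0.989, -0.001], [0.001, -0.0, -1.0]] [ 0.7   0.45 -0.84  1.74  0.37  1.12  1.47] 0.028283222694085057 [ 0.1  0.  -0.2]
zero_line 0.93 [374. 126.] [ 0.5201 -0.0533  0.052 ]
index_mark 0.78 [246. 187.] [ 0.5986 -0.1694  0.052 ]
stud_a 0.84 [318. 126.] [ 0.525  -0.1064  0.08  ]
stud_a 0.6 [327. 249.] [ 0.6416 -0.0805  0.08  ]
lens 0.79 [319. 184.] [ 0.585  -0.0967  0.052 ]
lens 0.79 [316. 301.] [ 0.7221 -0.08    0.052 ]
lens 0.72 [164. 166.] [ 0.5882 -0.2518  0.052 ]
stage 0.7 [323. 170.] [ 0.5813 -0.0922  0.    ]
```

View pics/w0.png

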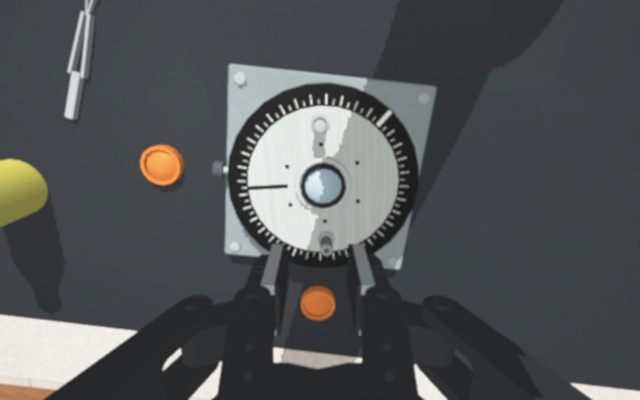

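Wrist view: dial centred around (323,186), index mark from (286,186) to (246,187), zero line at (374–392,126–110), studs at (319,125) and (326,245), lock screw at left (220,168). Distances fit (77/60 mm): the dial needs about 134° clockwise. I'll straddle the near stud loosely and push it round.

Emit:
apply_moves(deltas=[[[48, 1, 0, -3, 170], [48, 1, 40, -3, 170], [48, 1, 80, -3, 170], [48, 1, 110, -3, 170], [48, 1, 130, -3, 170], [48, 1, 145, -3, 170], [48, 1, 158, -3, 170], [48, 1, 168, -3, 170], [48, 1, 170, -3, 170], [48, 1, 170, -3, 170]]])

```text
t: 4.9
ee_pos: [0.5257, -0.1044, 0.0866]
orientation: [[-0.98, -0.2, 0.0], [-0.2, 0.98, -0.0], [-0.0, -0.0, -1.0]]
force: [0.5, 0.0, -0.4]
width: 0.0286
finger_force: 0.0
```

```bash
cat >> h.py <<'E'
C=np.array([.5835,-.094])
def plan(angs,z=.085,r=.060):
    """rows (tool axes) for arc at given world angles (deg), heading=radial"""
    s=manip.read_state();R=np.array(s['orientation']);p=np.array(s['ee_pos']);h=np.degrees(np.arctan2(R[1,0],R[0,0]))
    for a in angs:
        t=np.radians(a);q=np.array([C[0]+r*np.cos(t),C[1]+r*np.sin(t),z])
        d=R.T@(q-p)*1000;print(a,np.round(d,1),'roll',round((h-a+180)%360-180,1))
E
python3 - <<'E'
from h import *
s=manip.read_state();print(s['t'],s['ee_pos'],np.round(s['q'],2),np.round(s['force'],1),s['width'])
i=manip.camera_info('wrist');shot('wrist','w1.png')
plan(range(190,120,-6))
E
```

```text
4.9 [ 0.52568352 -0.10441613  0.08656238] [ 0.65  0.59 -0.73  1.98  0.56  0.78  1.36] [ 0.5  0.  -0.4] 0.028601218794809494
190 [1.3 0.3 1.7] roll 1.5
184 [0.8 6.6 1.7] roll 7.5
178 [-0.3 12.7  1.7] roll 13.5
172 [-2.1 18.7  1.7] roll 19.5
166 [-4.5 24.6  1.7] roll 25.5
160 [-7.5 30.1  1.7] roll 31.5
154 [-11.1  35.2   1.7] roll 37.5
148 [-15.1  40.    1.7] roll 43.5
142 [-19.7  44.3   1.7] roll 49.5
136 [-24.7  48.2   1.7] roll 55.5
130 [-30.   51.4   1.7] roll 61.5
124 [-35.7  54.1   1.7] roll 67.5
```

View pics/w1.png

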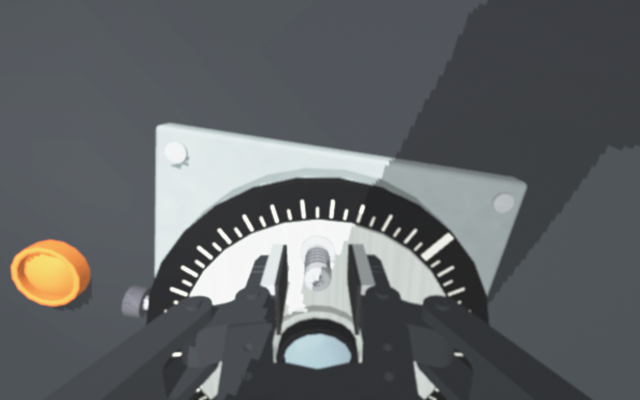

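The stud (318,265) stands between the fingers with clearance on both sides, and the lens is clear. Now pushing clockwise.

Emit:
apply_moves(deltas=[[[1, 2, 1, 3, 170], [1, 5, 1, 6, 170], [0.5, 8, 1, 9, 170], [0, 11, 1, 12, 170], [-1, 15, 1, 16, 170], [-2, 19, 1, 20, 170], [-3.5, 23, 1, 24, 170], [-5.5, 26.5, 1, 28, 170], [-7.5, 30, 1, 31.5, 170], [-10, 33.5, 1, 35.5, 170], [-12.5, 37, 1, 39.5, 170], [-15, 40, 1, 43.5, 170]]])

```text
t: 6.45
ee_pos: [0.5322, -0.0628, 0.0858]
orientation: [[-0.847, 0.532, 0.0], [0.532, 0.847, -0.001], [-0.001, -0.001, -1.0]]
force: [-1.7, -2.1, 0.5]
width: 0.0287
finger_force: 1.0
```

```bash
python3 - <<'E'
from h import *
s=manip.read_state();print(s['t'],s['ee_pos'],np.round(s['q'],2),np.round(s['force'],1),s['width'])
plan(range(144,96,-4))
i=manip.camera_info('wrist');shot('wrist','w2.png')
for n,z in dict(zero_line=.052,stud_a=.08).items():
    for r in manip.spot_point(n,'wrist')[:2]:
        q=at_z('wrist',r['centre'],z,i);print(n,round(r['conf'],2),np.round(r['centre']),np.round(q,4),np.degrees(np.arctan2(*(q[:2]-C)[::-1])))
E
```

```text
6.45 [ 0.53218724 -0.06282149  0.08584661] [ 0.44  0.54 -0.56  1.99  0.43  0.72  0.63] [-1.7 -2.1  0.5] 0.028663296647383325
144 [-0.2  4.9  0.8] roll 3.9
140 [-0.6  9.1  0.8] roll 7.9
136 [-1.3 13.2  0.8] roll 11.9
132 [-2.3 17.3  0.8] roll 15.9
128 [-3.6 21.3  0.8] roll 19.9
124 [-5.2 25.2  0.8] roll 23.9
120 [-7.  28.9  0.8] roll 27.9
116 [-9.1 32.6  0.8] roll 31.9
112 [-11.4  36.    0.8] roll 35.9
108 [-14.   39.3   0.8] roll 39.9
104 [-16.8  42.5   0.8] roll 43.9
100 [-19.8  45.4   0.8] roll 47.9
zero_line 0.84 [324. 215.] [ 0.5168 -0.0506  0.052 ] 146.90706877325496
stud_a 0.61 [297. 283.] [ 0.5277 -0.0713  0.08  ] 157.8595595154036
```

Emit:
apply_moves(deltas=[[[0, 5, 0, 4, 170], [-0.5, 9, 0, 8, 170], [-1, 13, 0, 12, 170], [-2, 17, 0, 16, 170], [-3.5, 21, 0, 20, 170], [-5, 25, 0, 24, 170], [-7, 29, 0, 28, 170], [-9, 32.5, 0, 32, 170], [-11.5, 36, 0, 36, 170], [-14, 39.5, 0, 40, 170], [-17, 42.5, 0, 44, 170], [-20, 45.5, 0, 48, 170]]])

```text
t: 8.1
ee_pos: [0.5727, -0.0343, 0.0854]
orientation: [[-0.174, 0.985, -0.001], [0.985, 0.174, -0.0], [0.0, -0.001, -1.0]]
force: [-2.0, 0.0, 2.0]
width: 0.0284
finger_force: 1.0
```

```bash
python3 - <<'E'
from h import *
s=manip.read_state();print(s['t'],s['ee_pos'],np.round(s['q'],2),np.round(s['force'],1),s['width'])
plan(range(96,48,-4))
i=manip.camera_info('wrist');shot('wrist','w3.png')
for n,z in dict(zero_line=.052,index_mark=.052,stud_a=.08).items():
    for r in manip.spot_point(n,'wrist')[:2]:
        q=at_z('wrist',r['centre'],z,i);print(n,round(r['conf'],2),np.round(r['centre']),np.round(q,4),np.degrees(np.arctan2(*(q[:2]-C)[::-1])))
E
```

```text
8.1 [ 0.57271512 -0.03430789  0.08536967] [ 0.22  0.55 -0.35  1.91  0.27  0.72 -0.11] [-2.  0.  2.] 0.028447216764158317
96 [-0.8  4.4  0.4] roll 4.0
92 [-1.2  8.6  0.4] roll 8.0
88 [-2.  12.7  0.4] roll 12.0
84 [-3.  16.8  0.4] roll 16.0
80 [-4.3 20.8  0.3] roll 20.0
76 [-5.8 24.7  0.3] roll 24.0
72 [-7.7 28.4  0.3] roll 28.0
68 [-9.8 32.1  0.3] roll 32.0
64 [-12.1  35.5   0.3] roll 36.0
60 [-14.7  38.8   0.3] roll 40.0
56 [-17.5  41.9   0.3] roll 44.0
52 [-20.5  44.8   0.3] roll 48.0
zero_line 0.67 [209. 263.] [ 0.5186 -0.0511  0.052 ] 146.53451391396948
stud_a 0.65 [294. 283.] [ 0.5625 -0.0368  0.08  ] 110.14544990774273
```

Emit:
apply_moves(deltas=[[[-1, 4.5, 0, 4, 170], [-1, 8.5, 0, 8, 170], [-2, 12.5, 0, 12, 170], [-3, 17, 0, 16, 170], [-4.5, 21, 0, 20, 170], [-6, 24.5, 0, 24, 170], [-8, 28.5, 0, 28, 170], [-10, 32, 0, 32, 170], [-12, 35.5, 0, 36, 170], [-14.5, 39, 0, 40, 170], [-14.5, 39, 0, 40, 170]]])

```text
t: 9.68
ee_pos: [0.6141, -0.0416, 0.0853]
orientation: [[0.498, 0.867, 0.0], [0.867, -0.498, 0.0], [0.0, 0.0, -1.0]]
force: [-0.2, 0.1, 0.6]
width: 0.0282
finger_force: 0.0
```

```bash
python3 - <<'E'
from h import *
s=manip.read_state();print(s['t'],s['ee_pos'],np.round(s['q'],2),np.round(s['force'],1),s['width'])
plan(range(58,40,-2))
for cam in ('wrist','top'):
  i=manip.camera_info(cam);shot(cam,f'{cam}4.png')
  for n,z in dict(zero_line=.052,index_mark=.052,stud_a=.08).items():
    for r in manip.spot_point(n,cam)[:2]:
        q=at_z(cam,r['centre'],z,i);print(cam,n,round(r['conf'],2),np.round(r['centre']),np.round(q,4),np.degrees(np.arctan2(*(q[:2]-C)[::-1])))
E
```

```text
9.675 [ 0.61412772 -0.04161078  0.08528034] [ 0.09  0.59 -0.17  1.82  0.14  0.74 -0.67] [-0.2  0.1  0.6] 0.02819151046645016
58 [-0.7  1.8  0.3] roll 2.2
56 [-0.8  3.9  0.3] roll 4.2
54 [-1.   5.9  0.3] roll 6.2
52 [-1.3  8.   0.3] roll 8.2
50 [-1.6 10.1  0.3] roll 10.2
48 [-2.  12.1  0.3] roll 12.2
46 [-2.5 14.2  0.3] roll 14.2
44 [-3.1 16.2  0.3] roll 16.2
42 [-3.7 18.2  0.3] roll 18.2
wrist zero_line 0.83 [173. 339.] [ 0.5175 -0.0485  0.052 ] 145.46491225062658
wrist stud_a 0.73 [295. 282.] [ 0.6053 -0.0373  0.08  ] 68.97354410759199
top zero_line 0.73 [346. 209.] [ 0.5162 -0.0565  0.052 ] 150.86076913349495
top index_mark 0.59 [350. 212.] [ 0.5081 -0.066   0.052 ] 159.61401241337666
top index_mark 0.43 [490. 163.] [ 0.6394 -0.419   0.052 ] -80.23747692179326
```

Emit:
apply_moves(deltas=[[[-0.5, 2, 0, 2, 170], [-1, 4, 0, 4, 170], [-1, 6, 0, 6, 170], [-1.5, 8, 0, 8, 170], [-1.5, 8, 0, 8, 170], [-1, 3, 0, 8, 170], [-1, 1, 0, 8, 170], [-1, 1, -40, 8, 170], [-10, -5, -90, 8, 170], [-40, -20, -140, 8, 170], [-74, -32, -170, 8, 170], [-74, -32, -170, 8, 170]]])

```text
t: 11.58
ee_pos: [0.5491, -0.0926, 0.2583]
orientation: [[0.618, 0.786, 0.005], [0.786, -0.618, -0.002], [0.001, 0.005, -1.0]]
force: [1.4, -0.1, -0.9]
width: 0.0285
finger_force: 0.0
```

```bash
python3 - <<'E'
from h import *
s=manip.read_state();print(s['t'],s['ee_pos'],np.round(s['q'],2),np.round(s['force'],1),s['width'])
i=manip.camera_info('wrist');im,d=shot('wrist')
cv2.imwrite('pics/w5.png',cv2.cvtColor(im,cv2.COLOR_RGB2BGR))
for n,z in dict(zero_line=.052,index_mark=.052,stud_a=.08,lens=.052).items():
    for r in manip.spot_point(n,'wrist')[:2]:
        q=at_z('wrist',r['centre'],z,i);print(n,round(r['conf'],2),np.round(r['centre'],1),np.round(q,4),np.degrees(np.arctan2(*(q[:2]-C)[::-1])))
E
```

```text
11.575 [ 0.54913634 -0.09255926  0.25825362] [ 0.17  0.29 -0.14  1.84  0.05  1.02 -0.66] [ 1.4 -0.1 -0.9] 0.0285184942225471
zero_line 0.92 [266.9 154.3] [ 0.5214 -0.0495  0.052 ] 144.35907510229038
index_mark 0.6 [268.1 159.3] [ 0.5191 -0.054   0.052 ] 148.16372499679312
stud_a 0.85 [352.6 216.1] [ 0.553  -0.1438  0.08  ] -121.48750149537479
stud_a 0.78 [336.2  82.7] [ 0.6138 -0.038   0.08  ] 61.60453344657149
lens 0.9 [436.9 248.4] [ 0.5982 -0.2412  0.052 ] -84.27958329719284
lens 0.68 [462.3  22.1] [ 0.7332 -0.0671  0.052 ] 10.18578867609788
```

View pics/w5.png

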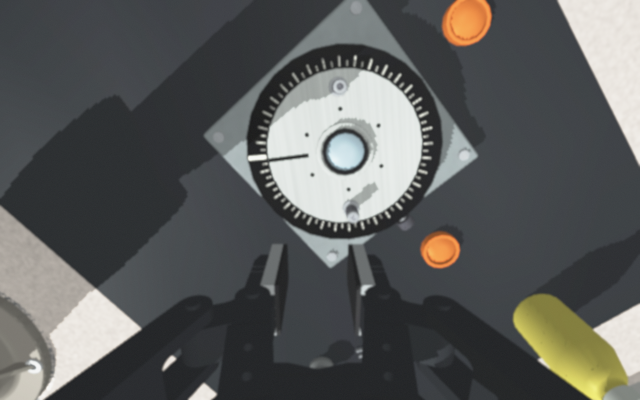

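The index mark (308,155)→(268,159) nearly meets the zero line (250–267,157). I'll measure the remainder by unwrapping the collar plane.

```bash
cat >> h.py <<'E'
def measure(fn,c0=C,rng=(110,190)):
    s=manip.read_state();i=manip.camera_info('wrist');im,d=shot('wrist')
    g=cv2.cvtColor(im,cv2.COLOR_RGB2GRAY).astype(np.float32)
    K=np.array(i['intrinsics']);T=np.linalg.inv(np.array(i['world_from_camera']))
    def samp(x,y,z):
        P=np.stack([x,y,np.full_like(x,z),np.ones_like(x)],-1)@T.T;u=P[...,:3]@K.T
        uv=(u[...,:2]/u[...,2:]).astype(np.float32)
        return cv2.remap(g,uv[...,0],uv[...,1],cv2.INTER_LINEAR)
    A=np.radians(np.arange(0,360,2.));c=np.array(c0)
    for _ in range(6):   # dial edge r=.076: bright dial -> dark collar, robust circle fit
        rr=np.arange(.066,.086,.0003);S=samp(c[0]+np.cos(A)[:,None]*rr,c[1]+np.sin(A)[:,None]*rr,.051)
        k=np.argmin(np.gradient(cv2.blur(S,(5,1)),axis=1),1);re=rr[k]
        M=np.c_[np.cos(A),np.sin(A),np.ones_like(A)];w=np.ones(len(A),bool)
        for _ in range(6):
            x=np.linalg.lstsq(M[w],re[w],rcond=None)[0];e=np.abs(re-M@x);w=e<max(.001,1.5*np.median(e))
        c=c+x[:2]
    a=np.arange(rng[0],rng[1],.1);t=np.radians(a)
    f=lambda r,z:samp(c[0]+np.cos(t)*r[:,None],c[1]+np.sin(t)*r[:,None],z)
    I=f(np.arange(.045,.070,.001),.052);Z=f(np.arange(.088,.094,.0005),.050)
    di=I.mean(0);dz=Z.mean(0)
    def peak(v):
        v=v-np.percentile(v,50);v=np.clip(v-.5*v.max(),0,None);k=np.argmax(v);m=abs(a-a[k])<4;return (a[m]*v[m]).sum()/v[m].sum()
    ai,az=peak(-di),peak(dz)
    print('t',s['t'],'centre',np.round(c,4),'r',round(x[2],4),'inl',w.sum(),'index',round(ai,2),'zero',round(az,2),'CW to go',round(ai-az,2))
    big=f(np.arange(.098,.040,-.0002),.051)[:,::-1]
    cv2.imwrite('pics/'+fn,cv2.resize(big,(800,400)))
E
python3 - <<'E'
from h import *
measure('m5.png')
E
```

```text
t 11.825 centre [ 0.5835 -0.0936] r 0.076 inl 174 index 149.0 zero 146.48 CW to go 2.52[ WARN:0@0.712] global loadsave.cpp:1063 imwrite_ Unsupported depth image for selected encoder is fallbacked to CV_8U.
```

View pics/m5.png

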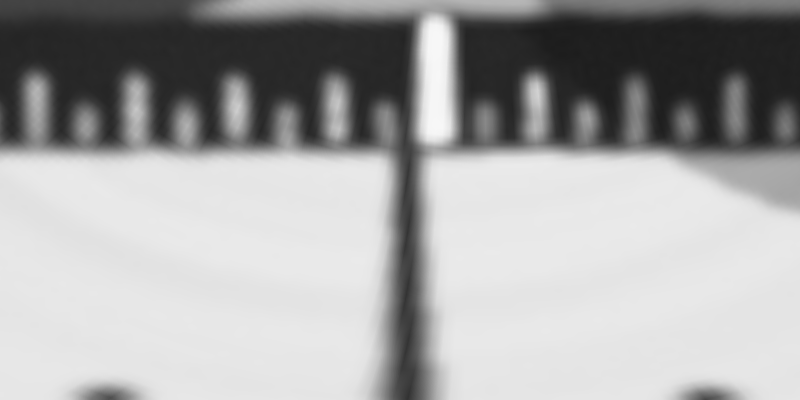

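Unwrapped view: index mark (400,150) sits 2.5° counter-clockwise of the zero line (435,80). One more small push.

```bash
python3 - <<'E'
from h import *
C[1]=-.0937
plan([57],z=.256);plan([57,55,53,51.5,50.5,49.5,49])
E
```

```text
57 [76.8 24.8 -2. ] roll -4.9
57 [ 76.9  25.1 169. ] roll -4.9
55 [ 77.1  27.2 169. ] roll -2.9
53 [ 77.1  29.3 168.9] roll -0.9
51.5 [ 77.1  30.8 168.9] roll 0.6
50.5 [ 77.1  31.9 168.9] roll 1.6
49.5 [ 77.1  32.9 168.9] roll 2.6
49 [ 77.1  33.4 168.9] roll 3.1
```

Emit:
apply_moves(deltas=[[[50, 16, 0, -5, 170], [77, 25, 0, -5, 170], [77, 25, 30, -5, 170], [77, 25, 80, -5, 170], [77, 25, 120, -5, 170], [77, 25, 140, -5, 170], [77, 25, 155, -5, 170], [77, 25, 165, -5, 170], [77, 25, 169, -5, 170], [77, 25, 169, -5, 170]]])

```text
t: 13.12
ee_pos: [0.6169, -0.0445, 0.0868]
orientation: [[0.544, 0.839, 0.001], [0.839, -0.544, -0.0], [0.0, 0.001, -1.0]]
force: [-0.1, 0.4, -0.4]
width: 0.0284
finger_force: 0.0
```

```bash
python3 - <<'E'
from h import *
C[1]=-.0937
s=manip.read_state();print(s['t'],s['ee_pos'],np.round(s['force'],1),s['width'])
plan([55,53,51.5,50.5,49.5,49])
E
```

```text
13.125 [ 0.61691483 -0.0445441   0.08684126] [-0.1  0.4 -0.4] 0.028383963309125546
55 [0.5 0.8 1.8] roll 2.0
53 [0.4 2.9 1.8] roll 4.0
51.5 [0.3 4.5 1.8] roll 5.5
50.5 [0.2 5.5 1.8] roll 6.5
49.5 [0.1 6.6 1.8] roll 7.5
49 [-0.   7.1  1.8] roll 8.0
```

Emit:
apply_moves(deltas=[[[0, 1, 1, 2, 170], [0, 3, 1, 4, 170], [0, 4.5, 1, 5.5, 170], [0, 5.5, 1, 6.5, 170], [0, 6.5, 1, 7.5, 170], [0, 7, 1, 8, 170], [0, 7, 1, 8, 170]]])

```text
t: 14.0
ee_pos: [0.6224, -0.0482, 0.0853]
orientation: [[0.656, 0.755, -0.0], [0.755, -0.656, 0.0], [0.0, -0.0, -1.0]]
force: [-0.5, 1.4, 1.0]
width: 0.0283
finger_force: 0.8
```

Emit:
apply_moves(deltas=[[[0, -3, 0, 0, 170], [0, -8, 0, 0, 170], [0, -8, -5, 0, 170], [0, -8, -40, 0, 170], [0, -8, -90, 0, 170], [-35, -18, -140, 0, 170], [-77, -32, -170, 0, 170], [-77, -32, -170, 0, 170], [-77, -32, -170, 0, 170]]])

```text
t: 15.12
ee_pos: [0.548, -0.0851, 0.2555]
orientation: [[0.655, 0.755, 0.001], [0.755, -0.655, 0.0], [0.001, 0.0, -1.0]]
force: [-0.4, 1.2, 0.1]
width: 0.0281
finger_force: 0.0
```

```bash
python3 - <<'E' 2>/dev/null
from h import *
s=manip.read_state();print(s['t'],s['ee_pos'],np.round(s['force'],1))
measure('m6.png');measure('m7.png')
E
```

```text
15.125 [ 0.54798559 -0.08513621  0.25547858] [-0.4  1.2  0.1]
t 15.125 centre [ 0.5835 -0.0936] r 0.076 inl 174 index 147.08 zero 146.47 CW to go 0.61
t 15.175 centre [ 0.5835 -0.0936] r 0.0761 inl 174 index 147.06 zero 146.47 CW to go 0.59
```

View pics/m6.png

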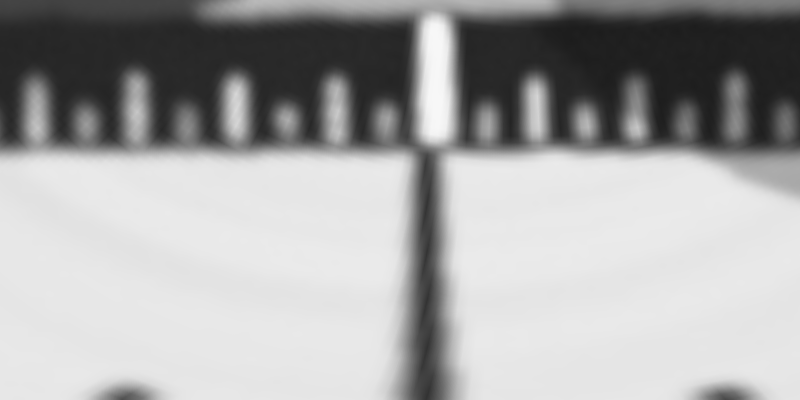

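The index mark (428,155) now meets the zero line (435,140) to within 0.6° (0.8 mm). The centre has not moved, and the hand is clear above.

```bash
python3 -c "
from bench import manip
print(manip.job_done())"
```

```text
the job is handed in; nothing more can be done
None
```

The dial is set to zero and handed in: the index mark is about 0.6° (0.8 mm) from the zero line, the dial's measured centre and the zero line did not move, and the hand is clear above the stage.

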